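# Close the parts box and stack the set

### The job

Close the open parts box: lay its loose lid on it and press straight down until the clip arms at both ends have snapped under the rim. Then, where that box stands, build the column on it: the deep closed box on its lid and the shallow closed box on top, each set down gently (not dropped), lined up squarely with the one below and let go. Leave the pencil cup, the jar and the spring clamp alone.

Things in the scene. Friction and masses are not known exactly. Their poses are not given: they have to be found in the camera images.
- tub_rim (a point): Open parts box: milky clear plastic, wooden blanks inside, 92 long (x) by 58 wide (y), 42 tall, loose, 0.24 to 0.42 kg, on the bench. This point: centre of its mouth, at rim-top height, 42 above its underside; z up. Long sides have a rolled rim, 61 over the outside; each short end a flange 6 deep, out to 50 from the centre, under which a clip hooks.
- lid_center (a point): Its loose white lid, right way up, standing on its 2 clip arms, 22 tall, 0.04 kg. Plate 102 (x) by 69 (y), 4 thick. Long edges 8 tall (lip 4 below the plate, 2.5 clear of the rim per side): grip there, halfway along. Arms at the short ends (109 overall) reach 18 below the plate. Point: centre of the plate's underside, 18 above the arms' feet; lies on the box's rim point when home. Fits either way.
- clip_a (a joint): Clip arm at the lid's +x end, 24 wide, inward hook with sloping lead-in: rad bent outwards. 0 when free and when snapped home, about 0.25 while the hook rides over the rim. Light spring: both arms together need 6 to 14 N of downward push to snap.
- clip_b (a joint): The same for the clip arm at the lid's -x end.
- deep_center (a point): Deep closed box, 46 tall, 0.17 to 0.34 kg, wooden strips inside. Its clear body is 92 long (x) by 58 wide (y); its flat white lid, 4 thick, is 102 by 69, with clips at the short ends (109 overall). Lid's long edges: 69 apart, 8 tall, 5.5 out from the body; grip it there, halfway along. Point: its centre, 23 above its flat underside; z up.
- shallow_center (a point): Shallow closed box, 32 tall, 0.10 to 0.20 kg, brass fittings inside. Its clear body is 92 long (x) by 58 wide (y); its flat white lid, 4 thick, is 102 by 69, with clips at the short ends (109 overall). Lid's long edges: 69 apart, 8 tall, 5.5 out from the body; grip it there, halfway along. Point: its centre, 16 above its flat underside; z up.
- pencils: Bystander: wooden cup of pencils, 76 across, 95 tall, pencils up to 185. Origin at the centre of its foot.
- jar: Bystander: glass jar with a screw cap, 64 across, 88 tall. Origin at the centre of its foot.
- clamp: Bystander: steel spring clamp with orange handles lying flat, 130 long, 80 across the handles, 15 tall. Origin on the bench under its pivot; handles towards its -x.
Things that resemble listed ones, but are neither listed nor needed, are in the scene too. What is shaped like the part that bears lid_center but black, blue or green is not meant.

How it is judged (in metres and radians):
On the way, in this order (a step that is already met when the one before it is completed fails the run):
1. the lid is snapped onto the open box: fully down and square on the rim, both clip arms sprung back under it (z of lid_center in the frame of tub_rim between -0.003 and 0.0025 m and horizontal distance between lid_center and tub_rim below 0.004 m and angle between the x axis of lid_center and the x axis of tub_rim, either way round below 0.07 rad and angle between the z axis of lid_center and the z axis of tub_rim, either way round below 0.04 rad and value of joint each of clip_a, clip_b below 0.1 rad), for 0.2 s.
2. the deep box stands squarely on that lid (z of deep_center in the frame of lid_center between 0.024 and 0.03 m and horizontal distance between deep_center and lid_center below 0.007 m and angle between the x axis of deep_center and the x axis of lid_center, either way round below 0.1 rad and angle between deep_center's own z axis and vertical below 0.05 rad), for 0.2 s.
At the end, for the whole second after the job is handed in: Lid home on the open box (within 2.5 mm of the rim, 4 mm of centre, 0.07 rad, clips bent under 0.1 rad), box upright within 5 cm of its start; deep box on that lid, shallow box on the deep one, each level, centred on the one below within 7 mm, in line within 0.1 rad, let go and at rest (all of step 1 and all of step 2 and z of shallow_center in the frame of deep_center between 0.036 and 0.042 m and horizontal distance between shallow_center and deep_center below 0.007 m and angle between the x axis of shallow_center and the x axis of deep_center, either way round below 0.1 rad and angle between each of shallow_center, tub_rim's own z axis and vertical below 0.05 rad and distance of tub_rim from where it was at the start of the episode below 0.05 m); the robot touches nothing.
It fails at once if the deep box is dropped, thrown or knocked over (it moves faster than 0.6 m/s with no finger on it, or leans more than 25 degrees) ((contact force between the fingers and deep below 0.02 N and linear speed of deep above 0.6 m/s) or angle between deep_center's own z axis and vertical above 0.44 rad).
It fails at once if the shallow box is dropped, thrown or knocked over (it moves faster than 0.6 m/s with no finger on it, or leans more than 25 degrees) ((contact force between the fingers and shallow below 0.02 N and linear speed of shallow above 0.6 m/s) or angle between shallow_center's own z axis and vertical above 0.44 rad).
It fails at once if the pencil cup is pushed more than 3 cm or tipped over (distance of pencils from where it was at the start of the episode above 0.03 m or angle between pencils's own z axis and vertical above 0.35 rad).
It fails at once if the jar is pushed more than 3 cm or tipped over (distance of jar from where it was at the start of the episode above 0.03 m or angle between jar's own z axis and vertical above 0.35 rad).
It fails at once if the spring clamp is pushed more than 3 cm or tipped over (distance of clamp from where it was at the start of the episode above 0.03 m or angle between clamp's own z axis and vertical above 0.35 rad).
It also fails if it takes over 72 s, if anything falls off the work surface, if the arm or the gripper's body presses on something with over 40 N, if the wrist force passes 120 N, or if a joint passes its speed limit or range.

### The arm

A 7-joint arm with a two-finger parallel gripper is mounted at the origin on the work surface. World frame = base frame: x ahead of the robot, y to its left, z up, the work surface at z = 0. Lengths are in m, angles in degrees, forces in N, time in s.
With the tool pointing down it reaches from about 0.35 to 0.775 m from the base axis. Payload 3.1 kg.
Tool frame: the origin (TCP) lies on the centre line of the jaws, within the pads' length; the fingertips stand 17 mm ahead of it and the grasp point (between the pads) lies 2 mm behind it (robot.tip_reach is the distance from the TCP to the fingertips, in m); z points along the fingers, y is the direction in which the jaws open and shut (so a half turn about z gives the same grasp; the last joint's range is limited). The gripper opens to 85 mm and grips with 20 to 120 N. Pads are 22 mm wide; open, the fingers measure 114 mm over their backs; the gripper's body (76 mm by 85 mm) begins 54 mm behind the grasp point. The pads swing forward as they close: fully open they stand 13 mm farther back than shut.
Start: joints at [67.111, 17.813, 0.802, 86.603, -0.252, 75.585, -1.558], TCP at [0.193, -0.515, 0.248] pointing down, gripper open.
Joint ranges: [-154.91, 154.91], [-16.99, 109.72], [-72.82, 74.43], [7.12, 147.25], [-82.49, 262.49], [11.32, 116.49], [-174.64, 174.64]. Speed limits (degrees/s): [159.86, 159.86, 180, 180, 180, 180, 180].

### API

Orientations are given as [roll, pitch, yaw] about the fixed x, y, z axes, in that order (R = Rz(yaw) Ry(pitch) Rx(roll)).
In Python, from station import robot, fingers, vision, workorder, recognise gives the robot as it stands. Calls block until the motion is done:
- robot.move_to(position, orientation): joint-space move of the TCP to a pose.
- robot.line_to(position, orientation=None, velocity=0.15, f_stop=None): straight line of the TCP; orientation=None keeps the orientation; velocity is the mean speed in m/s. With f_stop (N) it stops when the force on the tool has changed by that much, and returns True; else False.
- robot.move_j(angles): joint-space move.
- fingers.gripper_to(opening, force=None): opening from 0.0 (shut) to 1.0 (fully open); force is the grip in N (None keeps the last); returns when the fingers have stopped.
- robot.pause(seconds).
- robot.inverse_kinematics(position, orientation): joint angles nearest the present ones, or None.
- vision.grab_frame(name): name is "scene" or "top" or "wrist"; returns the picture (420x560x3 uint8, red, green, blue); there is no depth.
- vision.calibration(name): a dict with "mtx" (3x3 intrinsics, pixels), "extrinsics" (4x4, takes a point from world to camera coordinates); the wrist camera has in their place "T_tool_cam" (4x4, takes a point from camera to tool coordinates, whose origin is the TCP and whose axes are the flange's). Camera axes: x right, y up, looking along -z (the intrinsics and any distortion apply to the point x, -y, -z); pixel columns grow to the right and rows downward; lengths in m; the calibration is good to about 2 mm. A picture is of the moment at which its call begins: read the wrist's pose just before it. calibration takes no time and is no camera call.
A pose or a line that the arm cannot do raises robot.PlanningError and nothing moves.
- workorder.close_job(): hands the job in, once; it reports no verdict.
Trained networks look in the newest picture that a camera, given by its name, has taken for a name from the list of things; names that differ only in an ending like _2 or _b are one class to them, and where a whole thing is asked for, a point or a joint stands for the part that bears it (a point fixed in the world has none). Each returns a list of dicts, best first, with "p" (0 to 1); they miss things now and then, are a little off and sometimes report something else, mostly with a low value. They report only what shows in the picture. A call takes as long as a camera call. They do not tell look-alikes from the thing itself.
- recognise(label, camera): "rect" ([centre column, centre row, width, height] in pixels, round what is visible of it).
Readings, each from a call of its own:
- robot.current_time_s(): time.
- robot.current_joint_positions(): joint angles.
- robot.current_dq(): joint speeds.
- robot.current_joint_torque(): joint torques, N m.
- robot.current_tool_pos(): TCP position.
- robot.current_eef_rot(): TCP orientation.
- robot.current_contact_force(): force on the tool from outside, world axes, zero at the start.
- robot.current_torque(): the same for the moment, N m.
- robot.current_finger_gap(): opening from 0.0 (shut) to 1.0 (fully open).
Only numpy, scipy, OpenCV 4.12 (cv2) and the standard library are available. Lean on these libraries where they do the work, as an engineer would, in place of code of your own. Each camera call takes 0.05 s, during which the arm holds its last target.

## Working session

There is one attempt and no reset: what is moved stays moved. The work goes in short steps, each a Python script; the robot and the scene stay as the last script left them, time stands still between calls to the robot, and variables do not carry over. Pictures are saved under pics/ and viewed, and the job is handed in when it is done.

```bash
ls; mkdir -p pics; python3 - <<'E'
from station import robot, fingers, vision, workorder, recognise
import cv2
for n in ["scene","top","wrist"]:
    im=vision.grab_frame(n); cv2.imwrite(f"pics/{n}0.png",im[:,:,::-1])
    c=vision.calibration(n); print(n,{k:(v.round(4).tolist() if hasattr(v,'round') else v) for k,v in c.items()})
for l in ["tub_rim","lid_center","deep_center","shallow_center","pencils","jar","clamp"]:
    print(l,[(round(d["p"],2),[round(float(x),1) for x in d["rect"]]) for d in recognise(l,"top")])
print(robot.current_time_s())
E
```

```text
pics
scene {'mtx': [[414.7336, 0.0, 279.2264], [0.0, 414.7336, 209.0613], [0.0, 0.0, 1.0]], 'extrinsics': [[-0.2812, 0.9597, -0.0004, 0.1914], [-0.6736, -0.1971, 0.7123, 0.364], [0.6835, 0.2006, 0.7018, -1.4067], [0.0, 0.0, 0.0, 1.0]]}
top {'mtx': [[437.4524, 0.0, 286.4015], [0.0, 437.4524, 210.6777], [0.0, 0.0, 1.0]], 'extrinsics': [[-0.0088, -1.0, 0.0019, -0.0003], [0.9994, -0.0087, 0.033, -0.6095], [-0.033, 0.0022, 0.9995, -1.0139], [0.0, 0.0, 0.0, 1.0]]}
wrist {'mtx': [[309.3073, 0.0, 284.2142], [0.0, 309.3073, 209.8674], [0.0, 0.0, 1.0]], 'T_tool_cam': [[-0.0004, 0.9553, 0.2957, 0.0748], [1.0, 0.0001, 0.0012, 0.0002], [0.0011, 0.2957, -0.9553, -0.1248], [0.0, 0.0, 0.0, 1.0]]}
tub_rim [(0.57, [199.6, 281.9, 45.5, 49.0])]
lid_center [(0.86, [434.8, 256.0, 36.4, 48.3]), (0.84, [278.4, 174.2, 46.3, 48.5]), (0.8, [338.1, 192.8, 40.1, 46.4]), (0.78, [363.8, 122.3, 45.0, 45.8]), (0.76, [213.2, 119.8, 49.1, 36.1])]
deep_center [(0.66, [209.4, 199.9, 48.9, 51.0])]
shallow_center [(0.84, [377.1, 287.1, 32.7, 50.2])]
pencils [(0.84, [106.1, 216.7, 59.8, 35.8])]
jar [(0.72, [454.7, 196.8, 34.8, 28.7])]
clamp [(0.55, [294.5, 254.2, 58.3, 29.7])]
0.5
```

```bash
python3 - <<'E'
import cv2
im=cv2.imread("pics/top0.png"); c=im[80:340,60:500]; cv2.imwrite("pics/topc.png",cv2.resize(c,(800,473),interpolation=cv2.INTER_CUBIC))
E
```

```text
(no output)
```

View pics/topc.png

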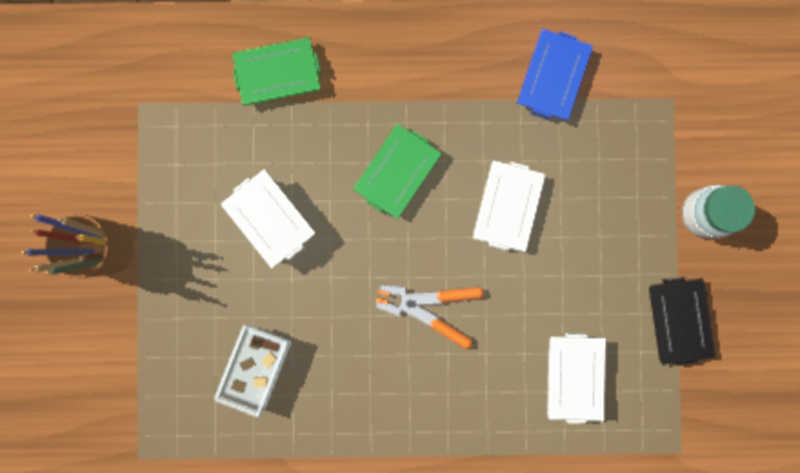

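View pics/scene0.png

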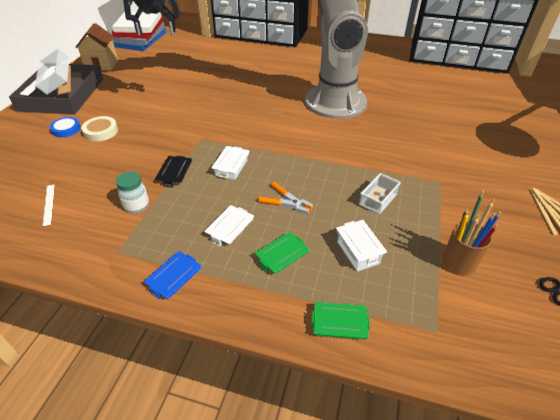

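```bash
python3 - <<'E'
import cv2,numpy as np
im=cv2.imread("pics/scene0.png"); 
a=cv2.resize(im[140:190,200:265],(390,300),interpolation=cv2.INTER_CUBIC)
b=cv2.resize(im[200:250,197:262],(390,300),interpolation=cv2.INTER_CUBIC)
c=cv2.resize(im[220:270,330:395],(390,300),interpolation=cv2.INTER_CUBIC)
d=cv2.resize(im[168:218,350:415],(390,300),interpolation=cv2.INTER_CUBIC)
cv2.imwrite("pics/cand.png",np.vstack([np.hstack([a,b]),np.hstack([c,d])]))
E
```

```text
(no output)
```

View pics/cand.png

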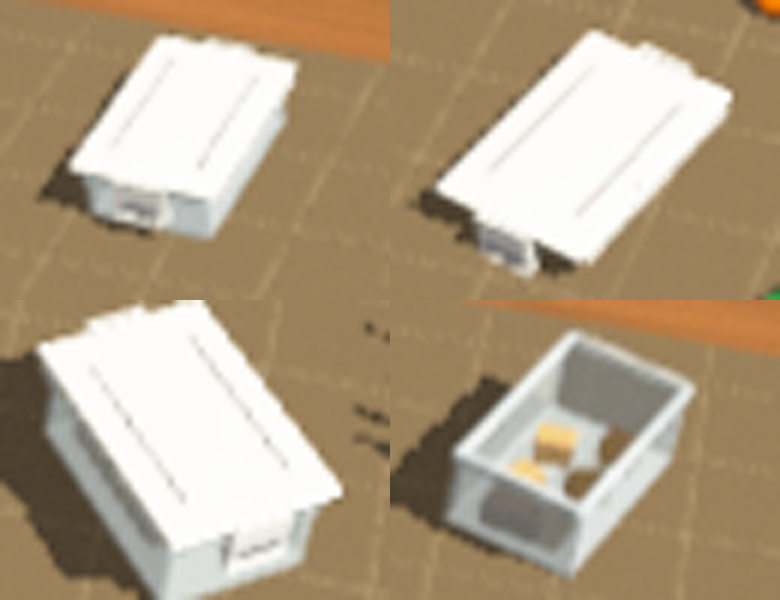

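```bash
cat > h.py <<'E'
from station import robot, fingers, vision, workorder, recognise
import cv2, numpy as np
from scipy.spatial.transform import Rotation as Rn
def cam_pose(n):
    c=vision.calibration(n)
    if n=="wrist":
        p=np.array(robot.current_tool_pos()); R=Rn.from_euler('xyz',robot.current_eef_rot(),degrees=True).as_matrix()
        T=np.eye(4);T[:3,:3]=R;T[:3,3]=p
        return c["mtx"],T@np.array(c["T_tool_cam"])
    return c["mtx"],np.linalg.inv(np.array(c["extrinsics"]))
def unproj(uv,z,K,T):
    uv=np.atleast_2d(np.array(uv,float)); d=np.stack([(uv[:,0]-K[0][2])/K[0][0],-(uv[:,1]-K[1][2])/K[1][1],-np.ones(len(uv))],1)@T[:3,:3].T
    o=T[:3,3]; return (o+d*((z-o[2])/d[:,2])[:,None])[:,:2]
def proj(P,K,T):
    P=np.atleast_2d(P); q=(P-T[:3,3])@T[:3,:3]; return np.stack([K[0][0]*q[:,0]/-q[:,2]+K[0][2],K[1][1]*-q[:,1]/-q[:,2]+K[1][2]],1)
def rect_fit(mask,seed,z,K,T):
    n,l,st,ce=cv2.connectedComponentsWithStats(mask.astype(np.uint8))
    ok=[i for i in range(1,n) if st[i,4]>150]
    i=min(ok,key=lambda i:np.hypot(*(ce[i]-seed)))
    cs,_=cv2.findContours((l==i).astype(np.uint8),cv2.RETR_EXTERNAL,cv2.CHAIN_APPROX_NONE)
    c=max(cs,key=cv2.contourArea).reshape(-1,2)
    w=unproj(c,z,K,T)
    (cx,cy),(a,b),ang=cv2.minAreaRect((w*1000).astype(np.float32))
    if a<b: a,b=b,a; ang+=90
    return cx/1000,cy/1000,(ang+90)%180-90,a,b,c
def look(n,name=None):
    K,T=cam_pose(n); im=vision.grab_frame(n)
    if name: cv2.imwrite(f"pics/{name}.png",im[:,:,::-1])
    return im,K,T
E
python3 - <<'E'
from h import *
im=cv2.imread("pics/top0.png")[:,:,::-1]; K,T=cam_pose("top")
m=im.min(2)>190
for nm,uv,z in [("lid",(338,193),.022),("deep",(209,200),.046),("shal",(377,287),.032)]:
    r=rect_fit(m,uv,z,K,T); print(nm,np.round(r[:5],3))
print("tub",unproj((199.6,282),.042,K,T))
for nm,uv in [("clamp",(294,254)),("green",(278,174)),("jar",(455,197)),("penc",(106,217))]: print(nm,unproj(uv,0.01,K,T))
print(robot.current_eef_rot(),robot.current_tool_pos(),robot.tip_reach)
E
```

```text
lid [  0.65   -0.129 -14.795 109.853  69.102]
deep [  0.634   0.174  38.272 109.806  69.334]
shal [  0.432  -0.21   -2.521 110.767  69.306]
tub [[0.44920748 0.19151815]]
clamp [[ 0.50816023 -0.02251029]]
green [[0.69576152 0.01329641]]
jar [[ 0.6381005  -0.40131352]]
penc [[0.59833595 0.4162087 ]]
[-1.79998304e+02  4.80933216e-04  2.05047508e+01] [ 0.19264761 -0.51514687  0.24828851] 0.017
```

```bash
python3 - <<'E'
from h import *
for nm,x,y,yaw,z in [("lid",.65,-.129,-14.8,.022),("tub",.449,.191,-23.6,.042)]:
    for yw in (yaw,yaw+180,yaw-180):
        print(nm,yw,robot.inverse_kinematics([x,y,z+.13],[180,0,yw]))
x,y,yaw,z=.65,-.129,-14.8,.022
robot.move_to([x,y,z+.13],[180,0,yaw])
im,K,T=look("wrist","lidw")
r=rect_fit(im.min(2)>190,(280,210),z,K,T);print(np.round(r[:5],4))
x,y,yaw,z=.449,.191,-23.6,.042
robot.move_to([x,y,z+.13],[180,0,yaw])
im,K,T=look("wrist","tubw")
np.savez("tubw.npz",K=K,T=T,im=im)
print(robot.current_time_s())
E
```

```text
lid -14.8 [  17.5869053    35.27565004  -12.97361849   74.55749529    7.87998246
   71.03002893 -100.44100725]
lid 165.2 [ 31.20617396  39.54768123 -37.26547229  73.87957874  23.62369115
  74.17487991  69.2049369 ]
lid -194.8 [ 31.20617396  39.54768123 -37.26547229  73.87957874  23.62369115
  74.17487991  69.2049369 ]
tub -23.6 [  21.75976991   25.1968782   -61.38613588  101.24947668   23.79195767
   67.8838053  -160.17900556]
tub 156.4 [ 21.20580962  24.76829749 -60.43305687 101.26391436  23.20134862
  67.65982956  20.34904772]
tub -203.6 [ 21.20580962  24.76829749 -60.43305687 101.26391436  23.20134862
  67.65982956  20.34904772]
[  0.6516  -0.1308 -14.9583 103.1114  68.222 ]
4.1833
```

View pics/lidw.png

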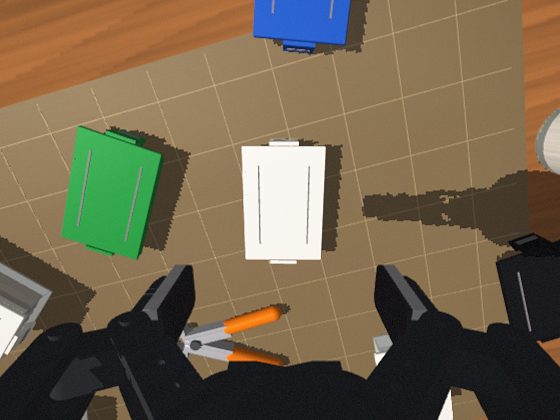

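View pics/tubw.png

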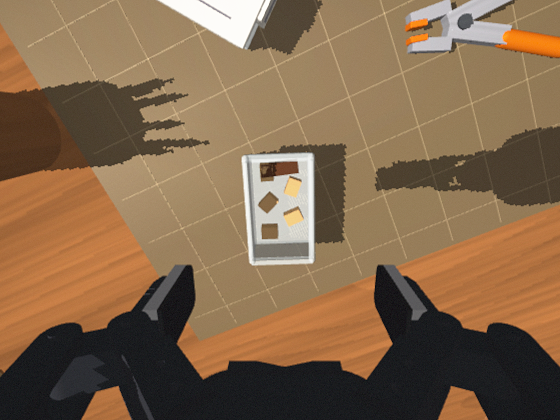

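```bash
python3 - <<'E'
from h import *
d=np.load("tubw.npz"); im,K,T=d["im"],d["K"],d["T"]
lab=cv2.cvtColor(im,cv2.COLOR_RGB2LAB).astype(int)
m=(abs(lab[:,:,2]-128)<9)&(lab[:,:,0]>130)
m=cv2.morphologyEx(m.astype(np.uint8),cv2.MORPH_CLOSE,np.ones((3,3)))
m[:, :200]=0; m[:130]=0;m[270:]=0
r=rect_fit(m,(280,210),.042,K,T);print(np.round(r[:5],4))
cx,cy,yaw=r[:3]
o=cv2.resize(im[130:290,220:380,::-1],None,fx=3.7,fy=3.7,interpolation=cv2.INTER_CUBIC)
def draw(cx,cy,yaw,L,W,z,col):
    t=np.radians(yaw);c,s=np.cos(t),np.sin(t)
    P=[[cx+c*a-s*b,cy+s*a+c*b,z] for a,b in [(L/2,W/2),(L/2,-W/2),(-L/2,-W/2),(-L/2,W/2)]]
    p=((proj(P,K,T)-[220,130]+.5)*3.7).astype(int); cv2.polylines(o,[p],True,col,1)
draw(cx,cy,yaw,.100,.061,.042,(0,0,255)); draw(cx,cy,yaw,.092,.058,0,(0,255,0))
cv2.imwrite("pics/tubfit.png",o)
lid=cv2.imread("pics/lidw.png")
E
```

```text
[  0.447    0.195  -21.773   99.8212  58.9895]
```

View pics/tubfit.png

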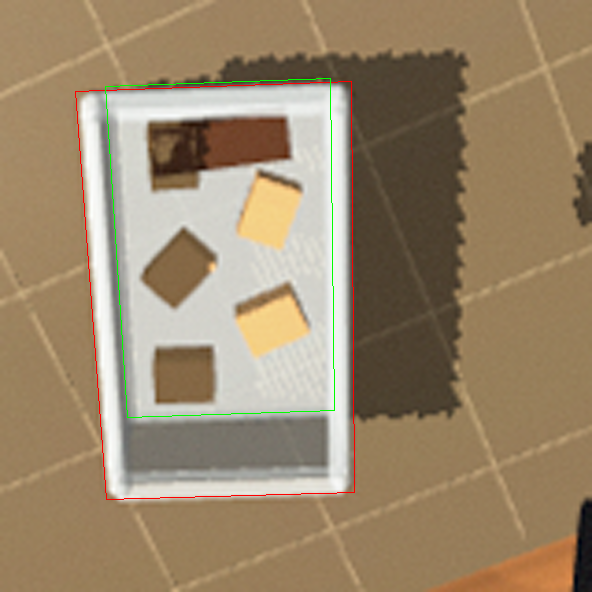

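```bash
cat >> h.py <<'E'
def tubfit(im,K,T):
    lab=cv2.cvtColor(im,cv2.COLOR_RGB2LAB).astype(int)
    m=((abs(lab[:,:,2]-128)<9)&(lab[:,:,0]>130)).astype(np.uint8)
    m=cv2.morphologyEx(m,cv2.MORPH_CLOSE,np.ones((3,3)))
    m[:, :200]=0; m[:130]=0;m[270:]=0; m[:,370:]=0
    return rect_fit(m,(280,210),.042,K,T)
def toolframe(x,y,p,yaw):
    t=np.radians(yaw); d=np.array([x-p[0],y-p[1]]); return d@[np.cos(t),np.sin(t)], d@[np.sin(t),-np.cos(t)]
E
python3 - <<'E'
from h import *
robot.move_to([.447,.195,.172],[180,0,-21.8])
im,K,T=look("wrist","tubw2"); r=tubfit(im,K,T); print("tub",np.round(r[:5],4))
robot.move_to([.6516,-.1308,.152],[180,0,-14.95])
im,K,T=look("wrist"); r2=rect_fit(im.min(2)>190,(280,210),.022,K,T); print("lid",np.round(r2[:5],4))
x,y,yaw=r2[:3]
robot.move_to([x,y,.06],[180,0,yaw])
print(robot.line_to([x,y,.011],velocity=.06,f_stop=6), robot.current_tool_pos())
fingers.gripper_to(0.5,force=40); print(robot.current_finger_gap())
im,K,T=look("scene","grip1")
robot.line_to([x,y,.152],velocity=.1)
robot.pause(.2)
im,K,T=look("wrist","lidheld"); print(robot.current_finger_gap(), robot.current_contact_force(), robot.current_time_s())
E
```

```text
tub [  0.4466   0.1951 -21.7851  99.25    59.2757]
lid [  0.6515  -0.1308 -15.1876 104.2058  67.9301]
False [ 0.65190283 -0.13087935  0.01138621]
0.7962332269368945
0.7982296622350149 [ 0.65008993 -0.48556613 -1.45490959] 9.55
```

View pics/lidheld.png

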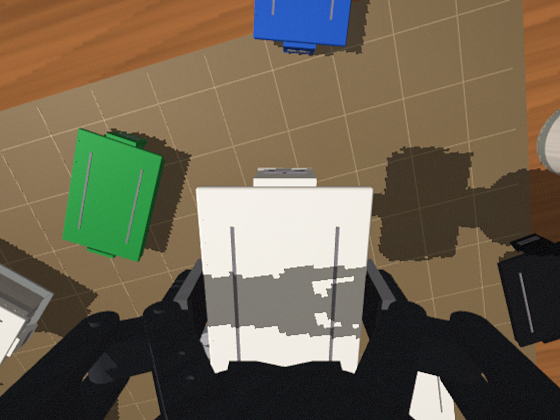

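View pics/grip1.png

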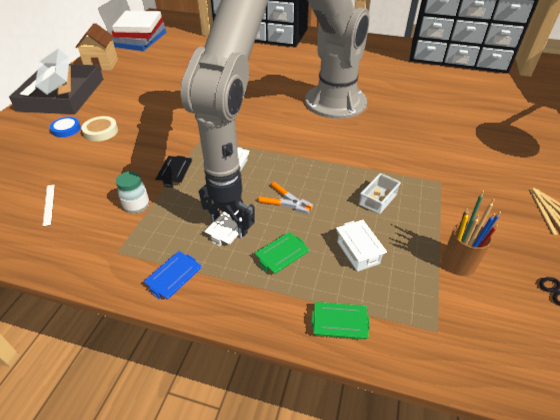

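```bash
python3 - <<'E'
import cv2,numpy as np
a=cv2.imread("pics/lidheld.png")[160:380,180:400]; cv2.imwrite("pics/lh.png",cv2.resize(a,None,fx=2.7,fy=2.7,interpolation=cv2.INTER_NEAREST))
b=cv2.imread("pics/lidw.png")[130:275,230:340]; cv2.imwrite("pics/lw.png",cv2.resize(b,None,fx=4,fy=4,interpolation=cv2.INTER_NEAREST))
E
```

```text
(no output)
```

View pics/lh.png

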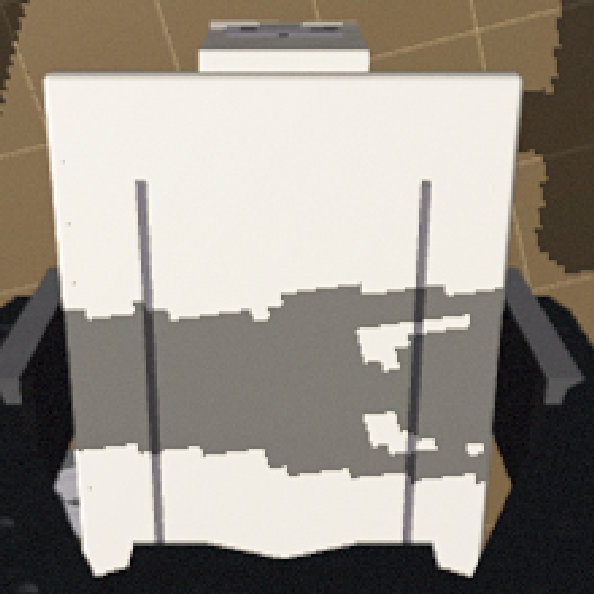

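View pics/lw.png

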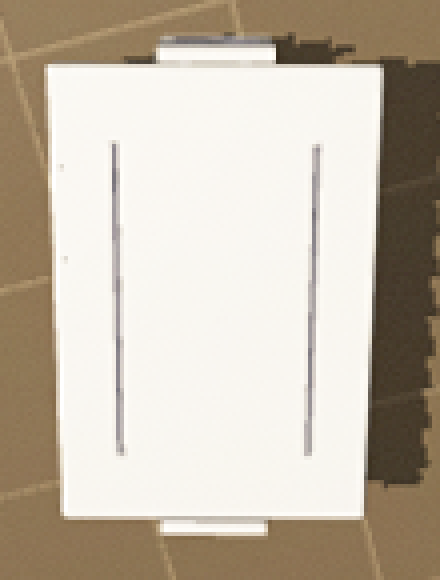

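```bash
python3 - <<'E'
from h import *
from scipy.optimize import least_squares
K=np.array(vision.calibration("wrist")["mtx"]);Tc=np.array(vision.calibration("wrist")["T_tool_cam"])
c=np.array([(47,65),(382,65),(364,518),(64,518)])/4+[230,130]-.5
Tw=np.eye(4);Tw[:3,:3]=Rn.from_euler('xyz',[180,0,-14.8],degrees=True).as_matrix();Tw[:3,3]=[.65,-.129,.152]
w=unproj(c,.022,K,Tw@Tc);print(w.round(4),w.mean(0),np.linalg.norm(w-np.roll(w,1,0),axis=1))
t=[toolframe(*p,(.65,-.129),-14.8) for p in w];print(np.round(t,4), np.mean(t,0))
# slots in lid frame (tool axes at hover)
s=np.array([(115,143),(317,145),(308,455),(121,455)])/4+[230,130]-.5
ws=unproj(s,.022,K,Tw@Tc);print("slots",np.round([toolframe(*p,w.mean(0),-15) for p in ws],4))
# held fit: lid top pose in tool frame: corners, slots fronts, edge points
q=lambda u:np.array(u)/2.7+[180,160]-.5
FC=q([(45,74),(520,75)]); LE=q([(64,320),(82,540)]);RE=q([(502,320),(485,540)]); SF=q([(142,181),(426,181)]);
SX=[np.array(toolframe(*p,w.mean(0),-15)) for p in ws]
def f(v,full=False):
    R=Rn.from_euler('xyz',v[3:]).as_matrix()
    P=lambda x,y:proj(R@np.array([x,y,0])+v[:3],K,Tc)[0]
    e=[]
    e+=list(P(.051,-.0345)-FC[0]) if 0 else []
    sg=f.s
    e+=list(P(.051,sg*.0345)-FC[0])+list(P(.051,-sg*.0345)-FC[1])
    for pts,y in((LE,sg*.0345),(RE,-sg*.0345)):
        a=P(.04,y);b=P(-.04,y);n=np.array([b[1]-a[1],a[0]-b[0]]);n/=np.linalg.norm(n)
        e+=[(p-a)@n for p in pts]
    for k in (0,1): e+=list(P(*SX[k])-SF[k])
    return np.array(e)
f.s=-1
r=least_squares(f,[0,0,-.01,0,0,0]);J=r.jac;cov=np.linalg.inv(J.T@J)
print(r.x.round(4),r.cost,r.fun.round(1)); print(np.sqrt(np.diag(cov)).round(5))
E
```

```text
[[ 0.7075 -0.1085]
 [ 0.6902 -0.1741]
 [ 0.5925 -0.1482]
 [ 0.6099 -0.0824]] [ 0.65001627 -0.12830152] [0.10107717 0.06785994 0.10104369 0.0680326 ]
[[ 0.0504 -0.0345]
 [ 0.0504  0.0334]
 [-0.0507  0.0332]
 [-0.0507 -0.0348]] [-0.0001627  -0.00067946]
slots [[ 0.0346 -0.0205]
 [ 0.0344  0.0212]
 [-0.035   0.021 ]
 [-0.0351 -0.0207]]
[-0.0031  0.0005 -0.008  -0.0063 -0.0245 -0.0017] 1.7772297197510791 [-0.5 -0.1  0.4 -0.5  0.1  0.1 -0.  -0.   1.2 -0.  -1.   0.7]
[0.00027 0.00025 0.00063 0.02695 0.01775 0.00449]
```

```bash
python3 - <<'E'
from h import *
x,y,yaw=.4488,.1943,-21.8
robot.line_to([.651,-.131,.20],velocity=.2)
robot.move_to([x,y,.13],[180,0,yaw])
robot.line_to([x,y,.066],velocity=.08); robot.pause(.2)
print(robot.current_tool_pos(),robot.current_eef_rot(),robot.current_contact_force())
look("wrist","pre_w"); look("scene","pre_s"); print(robot.current_time_s())
a=cv2.imread("pics/pre_s.png")[130:250,310:450]; cv2.imwrite("pics/pre_sc.png",cv2.resize(a,None,fx=5,fy=5,interpolation=cv2.INTER_CUBIC))
E
```

```text
[0.44925185 0.19449992 0.06657392] [-1.79949608e+02 -5.70926012e-02 -2.18038277e+01] [ 0.0890856   0.01665478 -0.80587162]
12.6417
```

View pics/pre_sc.png

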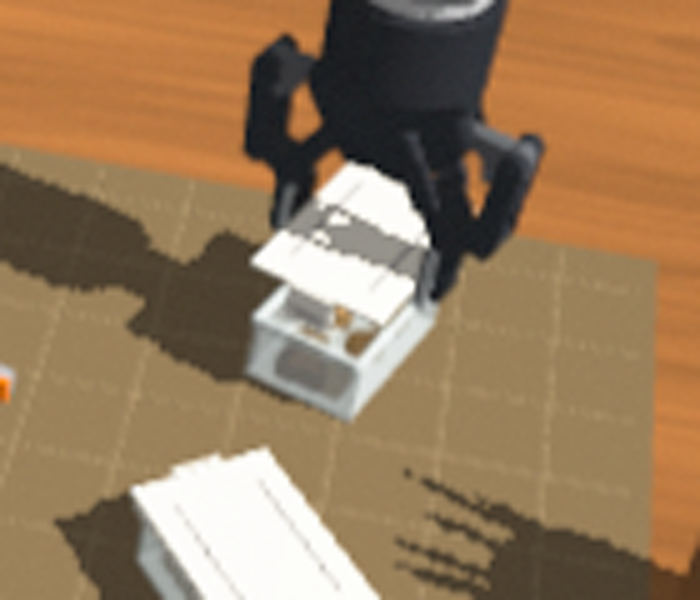

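View pics/pre_w.png

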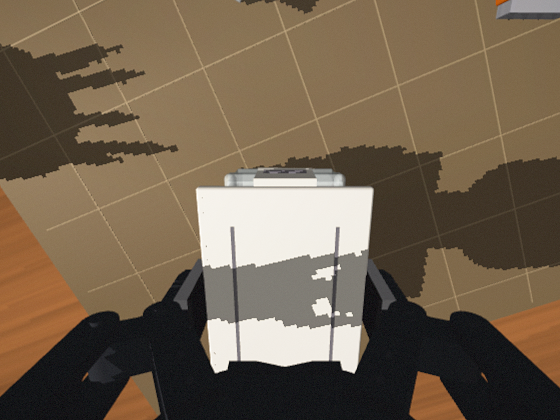

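```bash
python3 - <<'E'
import cv2
a=cv2.imread("pics/pre_w.png")[155:205,190:380]; cv2.imwrite("pics/pw.png",cv2.resize(a,None,fx=4.2,fy=8,interpolation=cv2.INTER_NEAREST))
E
```

```text
(no output)
```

View pics/pw.png

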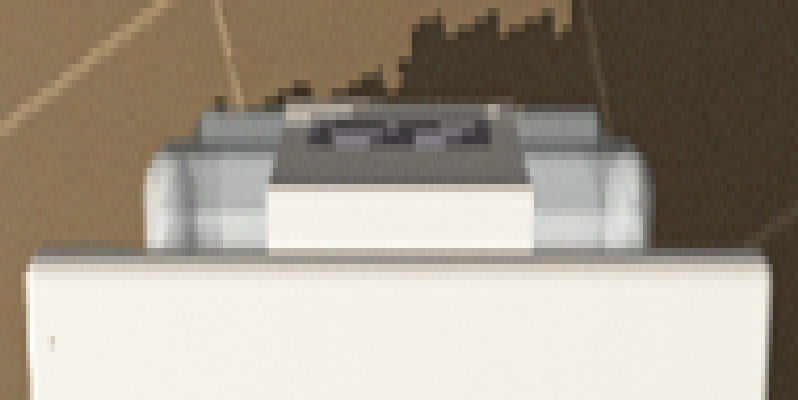

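```bash
python3 - <<'E'
from h import *
p=robot.current_tool_pos(); x,y=.4488,.1943
z=.066
for zt in (.052,.046,.041,.038,.0355,.034,.0325):
    s=robot.line_to([x,y,zt],velocity=.02,f_stop=45)
    print(zt,s,np.round(robot.current_tool_pos(),4),np.round(robot.current_contact_force(),1),np.round(robot.current_torque(),2),round(robot.current_finger_gap(),3))
    if s: break
look("wrist","post_w"); look("scene","post_s"); print(robot.current_time_s())
a=cv2.imread("pics/post_w.png")[155:205,190:380]; a=cv2.resize(a,None,fx=3.6,fy=6,interpolation=cv2.INTER_NEAREST)
b=cv2.resize(cv2.imread("pics/post_s.png")[150:220,320:440],(684,290),interpolation=cv2.INTER_CUBIC); cv2.imwrite("pics/pc.png",np.vstack([a,b]))
E
```

```text
0.052 False [0.4489 0.1944 0.052 ] [-0.   0.5 -1.6] [ 0.03 -0.02 -0.06] 0.8
0.046 False [0.4489 0.1945 0.046 ] [0.1 0.  0.3] [ 0.1  -0.06  0.  ] 0.796
0.041 False [0.4486 0.1944 0.0406] [ 0.1  0.6 -0.8] [ 0.18 -0.14  0.02] 0.799
0.038 False [0.4484 0.1941 0.0376] [ 0.7  0.9 -2.5] [ 0.17 -0.12 -0.01] 0.797
0.0355 False [0.4488 0.1942 0.036 ] [-2.6 -1.1  5.7] [-0.04  0.21  0.05] 0.796
0.034 False [0.4488 0.1942 0.0359] [-4.2 -2.8 15.9] [-0.43  0.81 -0.02] 0.793
0.0325 False [0.4489 0.1942 0.0358] [-7.5 -5.  26.6] [-0.7   1.56  0.01] 0.798
15.5167
```

View pics/pc.png

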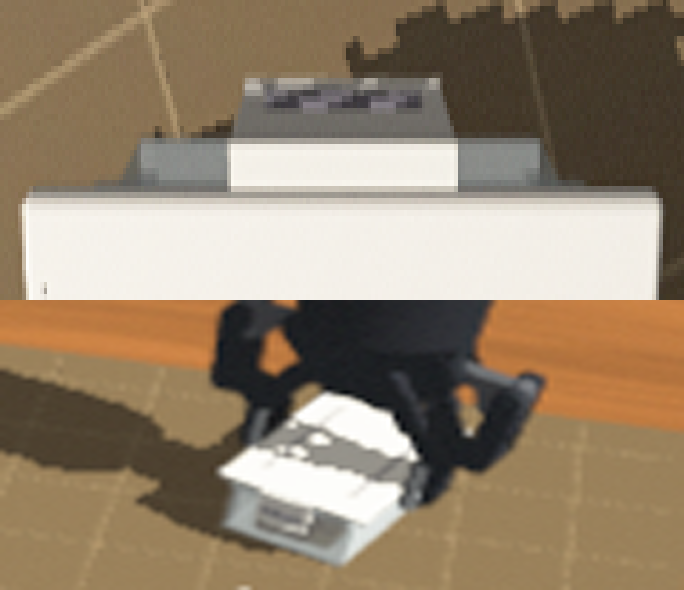

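```bash
cat >> h.py <<'E'
def platefit(im,K,T,z,x0,y0,yaw0,L=.102,W=.069):
    """edge-based fit of the white plate: subpixel transitions along normals of the predicted rectangle"""
    from scipy.optimize import least_squares
    g=cv2.GaussianBlur(im.min(2),(3,3),0).astype(float)
    pts=[]
    def frame(v,a,b):
        t=v[2];return np.array([v[0]+np.cos(t)*a-np.sin(t)*b,v[1]+np.sin(t)*a+np.cos(t)*b,z])
    v=np.array([x0,y0,np.radians(yaw0)])
    for it in range(3):
        obs=[]
        S=[(sx*L/2,b,sx,0) for sx in(1,-1) for b in list(np.linspace(-W*.43,-W*.25,7))+list(np.linspace(W*.25,W*.43,7))]
        S+=[(a,sy*W/2,0,sy) for sy in(1,-1) for a in np.linspace(-L*.42,L*.42,20)]
        R=.008 if it==0 else .005
        for a,b,na,nb in S:
            ds=np.linspace(-R,R,41)
            uv=np.array([proj(frame(v,a+na*d,b+nb*d),K,T)[0] for d in ds]).astype(np.float32)
            pr=cv2.remap(g.astype(np.float32),uv[:,0].reshape(1,-1),uv[:,1].reshape(1,-1),cv2.INTER_LINEAR).ravel()
            if pr[:6].min()<200: continue
            k=np.where(pr<175)[0]
            if len(k)==0 or k[0]<2: continue
            obs.append((a,b,na,nb,ds[k[0]]))
        o=np.array(obs)
        # d = shift.n ; unknown dx,dy (local), dth, dL, dW
        A=np.stack([o[:,2],o[:,3],-o[:,1]*o[:,2]+o[:,0]*o[:,3],abs(o[:,2]),abs(o[:,3])],1)
        r=least_squares(lambda q:(A@q-o[:,4])*1000,np.zeros(5),loss="soft_l1",f_scale=.3).x
        v=np.array([*frame(v,r[0],r[1])[:2],v[2]+r[2]])
    return v[0],v[1],np.degrees(v[2]),(L+2*r[3])*1000,(W+2*r[4])*1000,len(o)
E
python3 - <<'E'
from h import *
x,y=.4488,.1943
robot.line_to([x,y,.0362],velocity=.03); print(np.round(robot.current_contact_force(),1))
fingers.gripper_to(1.0)
robot.line_to([x,y,.176],velocity=.15); robot.pause(.1)
im,K,T=look("wrist","lidon"); np.savez("lidon.npz",im=im,K=K,T=T)
print(platefit(im,K,T,.046,.4468,.1951,-21.8),robot.current_time_s())
# relook lid plane as if up 3 mm, sizes tell
E
python3 - <<'E'
import cv2
a=cv2.imread("pics/lidon.png")[120:290,220:380]; cv2.imwrite("pics/lidonc.png",cv2.resize(a,None,fx=3.5,fy=3.5,interpolation=cv2.INTER_CUBIC))
E
```

```text
[-1.   0.5  4.4]
(np.float64(0.44648329428952555), np.float64(0.19481963561725182), np.float64(-21.87773375452302), np.float64(100.8549222948159), np.float64(68.02188372576681), 68) 17.35
```

View pics/lidonc.png

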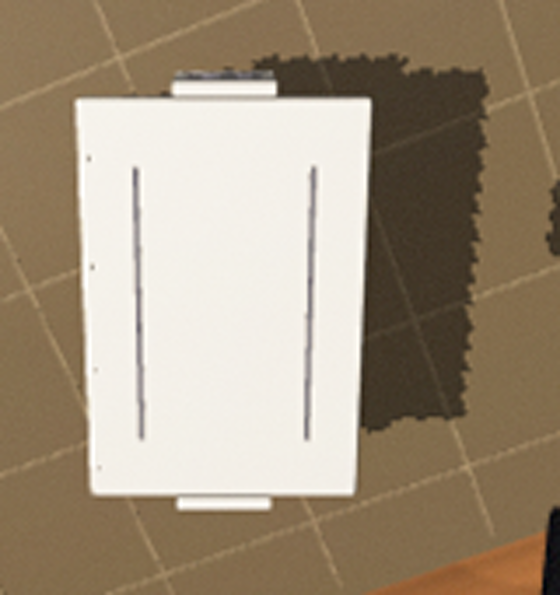

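```bash
python3 - <<'E'
from h import *
x,y=.4465,.1948; t=np.radians(-21.9); c,s=np.cos(t),np.sin(t)
fingers.gripper_to(0.0)
for d in (.036,-.036):
    X,Y=x+c*d,y+s*d
    robot.line_to([X,Y,.075],velocity=.15)
    print(robot.line_to([X,Y,.052],velocity=.02,f_stop=16),np.round(robot.current_tool_pos(),4),np.round(robot.current_contact_force(),1))
    robot.line_to([X,Y,.078],velocity=.12)
robot.line_to([x,y,.17],velocity=.2)
fingers.gripper_to(1.0)
im,K,T=look("wrist","lidon2")
print(platefit(im,K,T,.046,.4468,.1951,-21.8),robot.current_time_s())
robot.move_to([.634,.174,.176],[180,0,38.3])
im,K,T=look("wrist","deepw"); np.savez("deep.npz",im=im,K=K,T=T)
print(platefit(im,K,T,.046,.634,.174,38.3),robot.current_joint_positions(),robot.current_time_s())
E
```

```text
True [0.4798 0.1814 0.0631] [ 0.3 -0.6  4.7]
True [0.4132 0.2082 0.0631] [-1.4  0.5  5.7]
(np.float64(0.44655986587323365), np.float64(0.19477730186029463), np.float64(-21.950210115516647), np.float64(100.87499999997115), np.float64(68.00055724158314), 68) 23.0417
(np.float64(0.6350188950253965), np.float64(0.1737093060243531), np.float64(38.24549868823419), np.float64(101.21089871457635), np.float64(68.33561492175482), 68) [ -1.06253546  35.49373159 -26.69098484  73.38310639  15.6452148
  74.69918456 -79.20939057] 24.125
```

View pics/deepw.png

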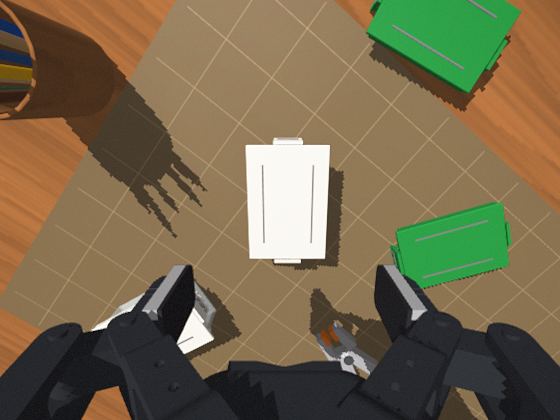

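```bash
cat > pp.py <<'E'
from h import *
def pick(x,y,yaw,zt,zl=.19):
    robot.move_to([x,y,zt+.05],[180,0,yaw])
    print("desc",robot.line_to([x,y,zt],velocity=.08,f_stop=8),np.round(robot.current_tool_pos(),4))
    fingers.gripper_to(0.5,force=40); print("gap",robot.current_finger_gap())
    zg=robot.current_tool_pos()[2]
    robot.line_to([x,y,zl],velocity=.12); print("gap",robot.current_finger_gap(),np.round(robot.current_contact_force(),1)); return zg
def place(x,y,yaw,z,zl):
    robot.move_to([x,y,zl],[180,0,yaw]); robot.line_to([x,y,z+.008],velocity=.12); robot.pause(.15)
    print("over",np.round(robot.current_tool_pos(),4),np.round(robot.current_contact_force(),1))
    print("down",robot.line_to([x,y,z-.002],velocity=.015,f_stop=3),np.round(robot.current_tool_pos(),4),np.round(robot.current_contact_force(),1))
E
python3 - <<'E'
from pp import *
zg=pick(.6350,.1737,38.25,.035)
place(.4465,.1948,-21.9,zg+.046,.15)
look("scene","d_s");look("wrist","d_w"); print(zg,robot.current_time_s())
b=cv2.resize(cv2.imread("pics/d_s.png")[130:220,320:440],None,fx=6,fy=6,interpolation=cv2.INTER_CUBIC); cv2.imwrite("pics/dc.png",b)
E
```

```text
desc False [0.6352 0.1739 0.035 ]
gap 0.7971175834260384
gap 0.7950402699362132 [-0.5 -0.2 -2.6]
over [0.4475 0.1953 0.0912] [ 0.  -0.1 -2.6]
down True [0.4464 0.1948 0.082 ] [-0.4  0.1  4.8]
0.03616017924395896 29.5833
```

View pics/dc.png

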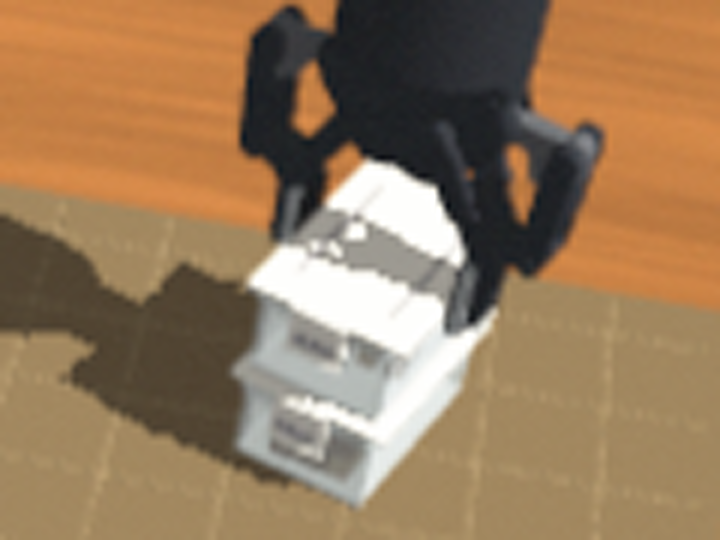

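View pics/d_w.png

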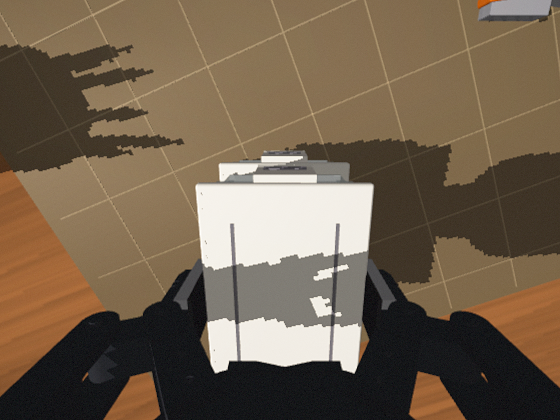

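```bash
python3 - <<'E'
from pp import *
x,y=.4465,.1948
fingers.gripper_to(1.0)
robot.line_to([x,y,.222],velocity=.12); robot.pause(.1)
im,K,T=look("wrist","deepon"); d=platefit(im,K,T,.092,x,y,-21.9); print("deep",np.round(d,4))
robot.move_to([.432,-.21,.162],[180,0,-2.5])
im,K,T=look("wrist","shw"); s=platefit(im,K,T,.032,.432,-.21,-2.5); print("shal",np.round(s,4),robot.current_time_s())
E
```

```text
deep [  0.4457   0.1949 -22.0668 101.8201  68.336   68.    ]
shal [  0.4312  -0.2107  -1.9826 101.4715  68.4686  68.    ] 32.95
```

View pics/deepon.png

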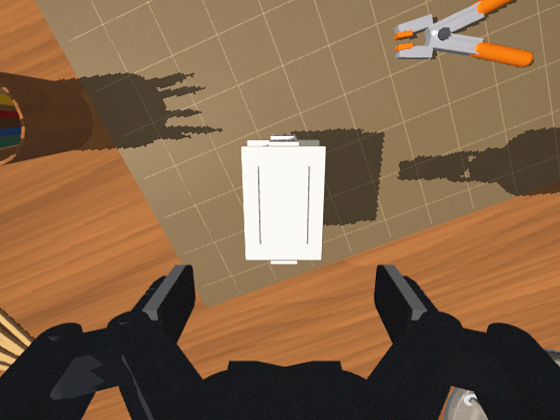

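View pics/shw.png

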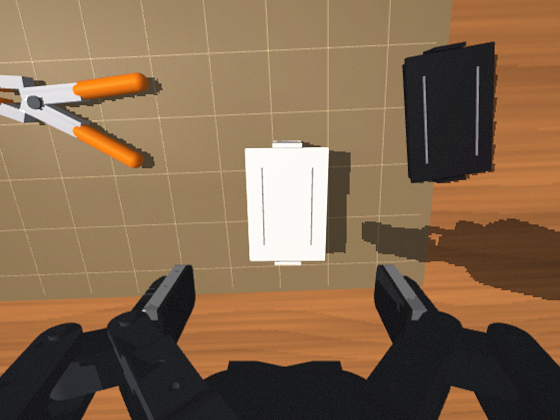

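```bash
python3 - <<'E'
from pp import *
zg=pick(.4312,-.2107,-1.98,.021,.22)
place(.4458,.1949,-22.0,zg+.092,.21)
look("scene","s_s");look("wrist","s_w"); print(zg,robot.current_time_s())
a=cv2.resize(cv2.imread("pics/s_s.png")[130:220,320:440],None,fx=3.3,fy=4,interpolation=cv2.INTER_CUBIC)
b=cv2.resize(cv2.imread("pics/s_w.png")[130:390,170:410],(332,360)); cv2.imwrite("pics/sc.png",np.hstack([a,b]))
E
```

```text
desc False [ 0.4317 -0.211   0.0215]
gap 0.7947549048448828
gap 0.7964132334247723 [-0.6 -0.3  0.1]
over [0.4466 0.1952 0.1229] [ 0.3 -0.2 -1. ]
down True [0.4457 0.1949 0.114 ] [-0.6 -0.6  4.9]
0.021981670120480943 39.4583
```

View pics/sc.png

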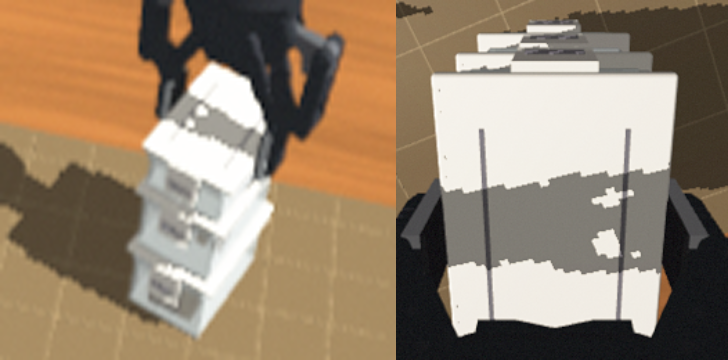

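The picture shows the three boxes stacked in line. The lid edges, wrist-crop columns 432–677, 456–652 and 477–629, share a centre near 554. I'll let go, back off and check.

```bash
python3 - <<'E'
from pp import *
x,y=.4458,.1949
fingers.gripper_to(1.0)
robot.line_to([x,y,.254],velocity=.12); robot.pause(.1)
im,K,T=look("wrist","fin_w"); d=platefit(im,K,T,.124,x,y,-22); print("shal",np.round(d,4))
im,K,T=look("scene","fin_s"); look("top","fin_t"); print(robot.current_contact_force(),robot.current_time_s())
a=cv2.resize(cv2.imread("pics/fin_s.png")[130:220,320:440],None,fx=3.3,fy=4,interpolation=cv2.INTER_CUBIC)
b=cv2.resize(cv2.imread("pics/fin_w.png")[100:290,180:380],(379,360)); cv2.imwrite("pics/fc.png",np.hstack([a,b]))
E
```

```text
shal [  0.4451   0.1948 -21.9699 101.3704  68.409   63.    ]
[ 0.34374217 -0.23433111  0.34513061] 41.3583
```

View pics/fc.png

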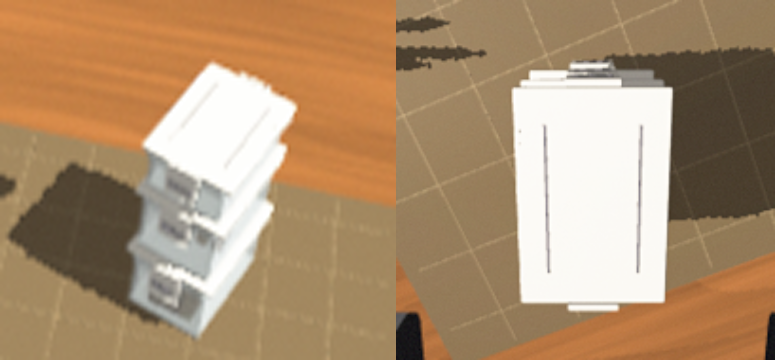

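View pics/fin_s.png

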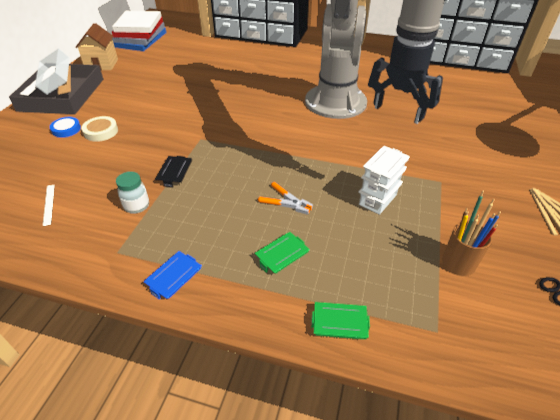

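```bash
python3 -c "
from station import workorder,robot
print(workorder.close_job(),robot.current_time_s())"
```

```text
the job is handed in; nothing more can be done
the job is handed in; nothing more can be done
```

The open box is closed and the column stands on it where the box was. I handed the job in shortly after 41 s on the robot clock, and it reported no verdict.

- **Lid:** I laid it on the rim and pressed to about 27 N, where it stopped dead within 0.5 mm of the home height. Pressing near each end with closed fingertips met the plate at the same height (about 46 mm, the home height), so it is level. By the wrist camera it sits within 0.5 mm and 0.2° of where I measured the box's mouth. I did not measure the clip angles directly. That they snapped under is inferred from the height, the hard stop and the pictures.
- **Deep box:** I lowered it until the force rose and let go. It measured about 0.9 mm from the lid's centre and 0.2° out of line.
- **Shallow box:** I set it down the same way. It measured about 0.6 mm from the deep box's centre and 0.1° out of line.
- **Bystanders:** The pencil cup, jar and clamp look unmoved in the last scene picture. I did not measure them.

The last scene picture shows the column upright and the gripper clear above it. None of the checks I made failed. They did disagree once: early readings put the held lid 2–3 mm off the gripper's centre along its length. I allowed 2.2 mm for this when placing it.

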